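# Load a spindle against its preload spring and hold it for locking

## Task

Take the steel spindle by its head out of the wooden parts block and slide it, tip down, through the thrust washer and the bore of the blue-grey bearing bracket until its shoulder sits on the washer. Then press it straight down against the preload spring with a steady push of about 15 N, never squeezing the spring solid, for three seconds, and finish with the spindle still gripped and pressed like that, so that I can lock the clamp collar on its tail. Leave the collar, hex key, spray can and cover disc where they are.

Things in the scene. Friction and masses are not known exactly. Their poses are not given: they have to be found in the camera images.
- spindle: Loose turned steel spindle, 0.2 to 0.4 kg, upright, tip down, in an end hole of the wooden parts block at the start (tip 8 mm above the bench, 37 mm deep in a 17.6 mm hole). Origin: centre of the tip; z runs up its axis. Tip chamfered from 11 mm diameter over 5 mm; then a 16 mm journal up to 76 mm; shoulder disc 32 mm diameter from 76 to 82 mm; then the head, a plain 26 mm diameter cylinder from 82 to 126 mm (the top).
- spindle_head (a point): Point on the spindle's axis in its head, 105 mm above the tip, 23 mm above the top of the shoulder disc, 21 mm below the spindle's top: the place to grip (26 mm diameter, any yaw).
- spindle_shoulder (a point): Centre of the underside of the spindle's shoulder, 76 mm above its tip; this face lands on the thrust washer.
- bearing_bracket: Blue-grey bearing bracket screwed to the bench, fixed; base 84 mm (its x) by 136 mm (its y), two cheeks carry a bridge plate (top at 56 mm) with an upright hub of 46 mm diameter (top at 72 mm). Origin: centre of its underside on the bench; z up, on the axis of the bore. The bore is 17.6 mm in diameter and runs straight down from 73 mm to 39 mm above the bench, open below; the tail of the spindle comes out there above the base plate (top at 10 mm).
- thrust_washer: Steel thrust washer, 37 mm outside diameter, 18.6 mm hole, 4 mm thick, with a 24 mm spigot reaching 6 mm down inside the coil, on top of the preload spring, on the bore's axis. Origin: centre of its underside, 100 mm above the bench with the spring as fitted; its upper face is 4 mm higher (104 mm).
- preload_spring (a joint): How far the preload spring is compressed, m, 0 as fitted and growing as the washer is pressed down. Spring force is 4.5 N at 0 and rises by 1.5 N per mm: 10 N at 3.7 mm, 15 N at 7 mm, 20 N at 10.3 mm; the spring is solid at 14 mm. The spindle's own weight (2 to 4 N) counts towards this force and alone does not move the washer.
- parts_block: Fixed wooden block 120 mm (its x) by 56 mm by 45 mm high with three holes along its x; the spindle stands in the hole at x = -36 mm; a brass-coloured bolt stands in the middle hole (44 mm away), head top about 73 mm above the bench. Origin: centre of its underside.
- clamp_collar: Bystander: dark two-piece clamp collar, 36 mm diameter, 13 mm high, lying on the bench; origin under its centre.
- hex_key: Bystander: black L-shaped hex key, 38 x 116 x 9 mm, lying on the bench.
- spray_white: Bystander: white spray can, 67 mm diameter, 214 mm tall, standing on the bench; origin under its centre.
- cover_disc: Bystander: dark cast cover, 104 mm diameter, 52 mm high with its rib; origin under its centre.

How it is judged:
By the outcome, as a careful person would: the job done as asked, in the order asked, and still so for the second after the job is handed in, while the arm keeps its last pose, push and grip.
It also fails if it takes over 58 s, if anything falls off the work surface, if the arm or the gripper's body presses on something with over 40 N, if the wrist force passes 120 N, or if a joint passes its speed limit or range.

## Robot

A 7-joint arm with a two-finger parallel gripper is mounted at the origin on a cart in front of the work surface, level with it; the furniture and walls round the work are solid. World frame = base frame: x ahead of the robot, y to its left, z up, the work surface at z = 0. Lengths are in m, angles in rad, forces in N, time in s.
With the tool pointing down it reaches from about 0.4 to 0.9 m from the base axis. Payload 5.5 kg.
Tool frame: the origin (TCP) lies on the front face of the gripper's body, between the roots of the fingers; the fingertips stand 73 mm ahead of it and the grasp point (between the pads) lies 54 mm ahead of it; z points along the fingers, x is the direction in which the jaws open and shut, and the axes are right-handed (so a half turn about z gives the same grasp; the last joint's range is limited). The gripper opens to 85 mm and grips with 20 to 120 N. Pads are 22 mm wide; open, the fingers measure 114 mm over their backs; the gripper's body (76 mm by 85 mm) begins 54 mm behind the grasp point. The pads swing forward as they close: fully open they stand 13 mm farther back than shut.
Start: joints at [1.588, 0.501, -0.427, 1.55, 0.221, 1.138, -0.21], TCP at [0.158, -0.63, 0.304] pointing down, gripper open.
Joint ranges: [-2.88, 2.88], [-0.31, 2.03], [-1.54, 1.56], [0.2, 2.42], [-1.41, 4.55], [0.19, 2.02], [-2.57, 2.57]. Speed limits (rad/s): [2.57, 2.57, 3.14, 3.14, 3.14, 3.14, 3.14].

## Interface

Orientations are given as a unit quaternion [w, x, y, z].
In Python, from plant import ctrl, cams gives the robot as it stands. The module is installed in compiled form; this text tells all that it offers. Calls block until the motion is done:
- ctrl.move_to(position, orientation): joint-space move of the TCP to a pose.
- ctrl.line_to(position, rot=None, speed=0.15, force_limit=None): straight line of the TCP; rot=None keeps the orientation; speed is the mean speed in m/s. With force_limit (N) it stops when the force on the tool has changed by that much, and returns True; else False.
- ctrl.move_j(angles): joint-space move.
- ctrl.set_gripper(opening): finger opening in m; the grip force is fixed at half the most; returns when the fingers have stopped.
- ctrl.hold(seconds).
- ctrl.solve_ik(position, orientation): joint angles nearest the present ones, or None.
- cams.snapshot(name): name is "side" or "top" or "wrist"; returns a dict with "color" (384x512x3 uint8, red, green, blue), "z_map" (384x512 float32, m along the optical axis (not along the pixel's ray), 0 where there is no reading), "fx", "fy", "cx", "cy" (pixels), "dist" ([k1, k2, p1, p2, k3] as OpenCV has them; the pictures are not rectified), "world_to_cam" (4x4, takes a point from world to camera coordinates). Camera axes: x right, y down, z forward; pixel columns grow to the right and rows downward; lengths in m; the calibration is good to about 2 mm. A picture is of the moment at which its call begins.
A pose or a line that the arm cannot do raises ctrl.PlanningError and nothing moves.
- ctrl.job_done(): hands the job in, once; it reports no verdict.
Readings, each from a call of its own:
- ctrl.get_clock(): time.
- ctrl.get_qpos(): joint angles.
- ctrl.get_dq(): joint speeds.
- ctrl.get_joint_torque(): joint torques, N m.
- ctrl.get_position(): TCP position.
- ctrl.get_orientation(): TCP orientation.
- ctrl.get_force(): force on the tool from outside, world axes, zero at the start.
- ctrl.get_torque(): the same for the moment, N m.
- ctrl.get_width(): finger opening in m.
Only numpy, scipy, OpenCV 4.12 (cv2) and the standard library are available. Lean on these libraries where they do the work, as an engineer would, in place of code of your own. Each camera call takes 0.05 s, during which the arm holds its last target.

## Working session

There is one attempt and no reset: what is moved stays moved. The work goes in short steps, each a Python script; the robot and the scene stay as the last script left them, time stands still between calls to the robot, and variables do not carry over. Pictures are saved under pics/ and viewed, and the job is handed in when it is done.

```bash
mkdir -p pics; ls; cat > h.py <<'E'
import numpy as np, cv2
from plant import ctrl, cams
def snap(name, fn):
    s=cams.snapshot(name); cv2.imwrite('pics/'+fn+'.png', s['color'][:,:,::-1]); np.savez('pics/'+fn+'.npz', **{k:np.array(v) for k,v in s.items()}); return s
E
python3 - <<'E'
from h import *
for n in ['side','top','wrist']:
    s=snap(n,n+'0'); print(n,s['fx'],s['dist'],np.linalg.inv(s['world_to_cam']).round(3).tolist(), (s['z_map']>0).mean())
print(ctrl.get_clock(),ctrl.get_position(),ctrl.get_orientation(),ctrl.get_width(),ctrl.get_force())
E
```

```text
pics
side 421.4261305167738 [0.00237683 0.         0.         0.         0.        ] [[-0.991, -0.059, 0.12, 0.432], [-0.133, 0.352, -0.927, 1.257], [0.012, -0.934, -0.356, 0.564], [0.0, 0.0, 0.0, 1.0]] 0.8937886555989584
top 398.1850241508597 [0.04211831 0.         0.         0.         0.        ] [[0.002, -0.999, 0.049, 0.529], [-1.0, -0.0, 0.029, 0.072], [-0.029, -0.049, -0.998, 1.367], [0.0, 0.0, 0.0, 1.0]] 0.9957936604817709
wrist 314.39558980062327 [-0.05040439  0.          0.          0.          0.        ] [[0.244, -0.921, -0.303, 0.235], [-0.97, -0.232, -0.074, -0.61], [-0.002, 0.312, -0.95, 0.373], [0.0, 0.0, 0.0, 1.0]] 0.9962209065755209
0.15 [ 0.15801823 -0.6300692   0.30307431] [-4.89505363e-04  7.88476979e-01 -6.15063801e-01 -5.78077484e-04] 0.08530966297495873 [1.04919955 0.43563649 0.17586622]
```

View pics/side0.png

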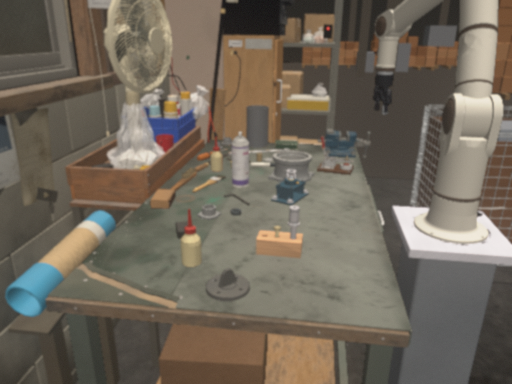

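View pics/top0.png

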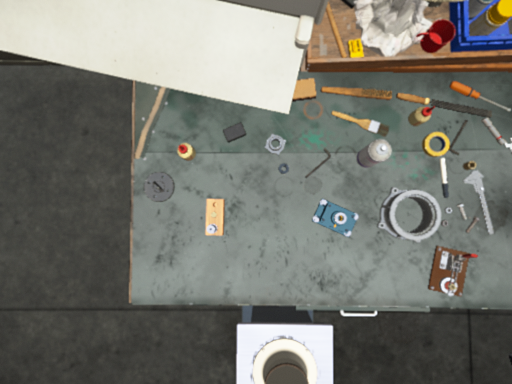

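The side view shows the spindle in the block at about (294,220) and the bracket at (290,187). In the top view the spindle is at about (212,229), the bracket at (336,217) and the spray can at (375,152). I'll zoom in next.

```bash
python3 - <<'E'
import cv2,numpy as np
t=cv2.imread('pics/top0.png');s=cv2.imread('pics/side0.png')
def c(im,x,y,w,h,k): return cv2.resize(im[y:y+h,x:x+w],None,fx=k,fy=k,interpolation=cv2.INTER_CUBIC)
a=np.hstack([c(t,195,190,40,55,7),c(t,305,190,60,55,7)]);cv2.imwrite('pics/ztop.png',a)
b=np.hstack([c(s,250,200,60,60,6),c(s,265,155,60,60,6)]);cv2.imwrite('pics/zside.png',b)
E
```

```text
(no output)
```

View pics/ztop.png

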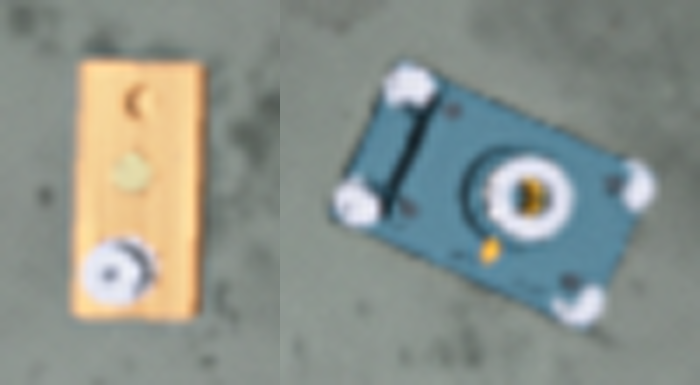

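View pics/zside.png

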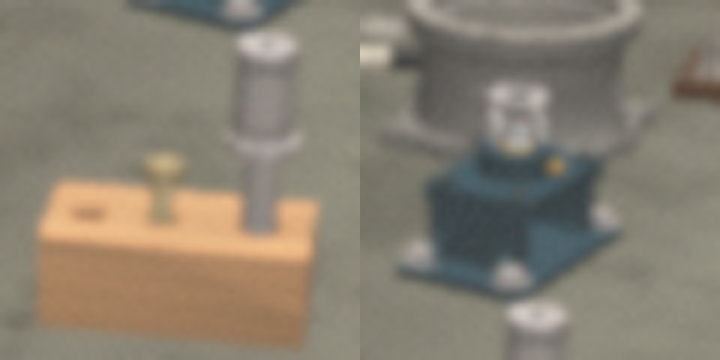

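```bash
cat >> h.py <<'E'
def ray(s,u,v):
    K=np.array([[s['fx'],0,s['cx']],[0,s['fy'],s['cy']],[0,0,1]],float)
    p=cv2.undistortPoints(np.array([[[u,v]]],float),K,np.array(s['dist'],float))[0,0]
    T=np.linalg.inv(s['world_to_cam']); return T[:3,3],T[:3,:3]@np.array([p[0],p[1],1.])
def onz(s,u,v,z):
    o,d=ray(s,u,v); return o+d*(z-o[2])/d[2]
def proj(s,P):
    K=np.array([[s['fx'],0,s['cx']],[0,s['fy'],s['cy']],[0,0,1]],float); W=np.array(s['world_to_cam'],float)
    return cv2.projectPoints(np.array(P,float).reshape(-1,1,3),cv2.Rodrigues(W[:3,:3])[0],W[:3,3],K,np.array(s['dist'],float))[0].reshape(-1,2)
E
python3 - <<'E'
from h import *
t=np.load('pics/top0.npz');s=np.load('pics/side0.npz')
print('spindle',onz(t,195+109/7-.5,190+272/7-.5,.134),onz(s,250+268/6-.5,200+46/6-.5,.134))
print('block bolt, far hole',onz(t,195+132/7,190+172/7,.073),onz(t,195+138/7,190+101/7,.045))
print('washer',onz(t,340.2,217.8,.104),onz(s,265+(520-360)/6,155+95/6,.104))
h=[onz(t,305+(x-280)/7-.5,190+y/7-.5,.01) for x,y in [(410,85),(357,202),(636,187),(580,305)]];print(np.array(h).round(3),np.mean(h,0))
print(onz(t,375,150,.2),onz(s,240,135,.214))
E
```

```text
spindle [0.4750078  0.23555351 0.134     ] [0.47451137 0.23355868 0.134     ]
block bolt, far hole [0.51702998 0.23165658 0.073     ] [0.55046113 0.23248902 0.045     ]
washer [ 0.50813452 -0.1702481   0.104     ] [ 0.50578033 -0.16826445  0.104     ]
[[ 0.561 -0.131  0.01 ]
 [ 0.504 -0.106  0.01 ]
 [ 0.512 -0.239  0.01 ]
 [ 0.455 -0.212  0.01 ]] [ 0.50824141 -0.17180156  0.01      ]
[ 0.70702768 -0.25374502  0.2       ] [ 0.69953183 -0.21515979  0.214     ]
```

Both views agree to about 2 mm, and the spacing to the bolt and the height checks are consistent. Next I'll plan the waypoints and take a wrist look at the bracket on the way.

```bash
cat >> h.py <<'E'
Q=np.array([0,.70710678,-.70710678,0])
E
python3 - <<'E'
from h import *
for Qn,q in [('A',Q),('B',np.array([0,.70710678,.70710678,0]))]:
  for p in [(.507,-.17,.3),(.507,-.17,.25),(.507,-.17,.255),(.475,.2345,.3),(.475,.2345,.167)]:
    r=ctrl.solve_ik(p,q); print(Qn,p,None if r is None else np.round(r,2))
ctrl.move_to([.507,-.17,.31],Q)
print(ctrl.get_clock(),ctrl.get_position(),np.round(ctrl.get_qpos(),2))
snap('wrist','w1')
E
```

```text
A (0.507, -0.17, 0.3) [ 0.92  0.37 -0.79  1.84  0.3   1.06 -1.56]
A (0.507, -0.17, 0.25) [ 0.88  0.43 -0.75  1.88  0.35  0.97 -1.6 ]
A (0.507, -0.17, 0.255) [ 0.88  0.42 -0.76  1.88  0.34  0.98 -1.6 ]
A (0.475, 0.2345, 0.3) [-0.33  0.27 -0.21  1.86  0.06  1.02 -2.14]
A (0.475, 0.2345, 0.167) [ 0.14  0.59 -0.82  1.95  0.57  0.85 -2.56]
B (0.507, -0.17, 0.3) [ 1.18  0.53 -1.19  1.83  0.54  1.15  1.38]
B (0.507, -0.17, 0.25) [ 1.11  0.57 -1.09  1.88  0.58  1.06  1.35]
B (0.507, -0.17, 0.255) [ 1.12  0.56 -1.1   1.87  0.57  1.07  1.35]
B (0.475, 0.2345, 0.3) [ 0.45  0.59 -1.29  1.84  0.62  1.19  0.53]
B (0.475, 0.2345, 0.167) [ 0.41  0.9  -1.3   1.94  0.99  1.14  0.26]
2.225 [ 0.50676606 -0.17129047  0.3098905 ] [ 0.93  0.36 -0.8   1.82  0.29  1.08 -1.55]
```

View pics/w1.png

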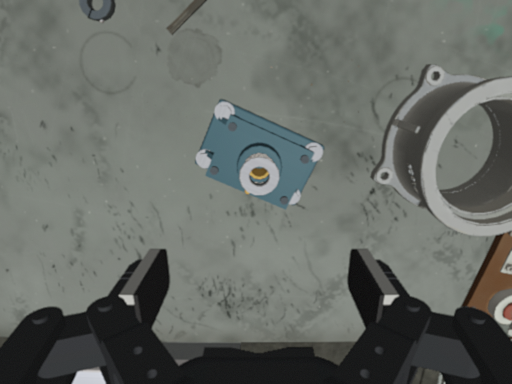

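The wrist view shows the washer ring at about (259,174), concentric with the hub. I'll fit its ellipse and scan for a yaw with good joint margins.

```bash
cat >> h.py <<'E'
def washer(s,guess,z,r=30,thr=165,D=None):
    c=s['color'].astype(int); m=((c.min(2)>thr)).astype(np.uint8)
    k=np.zeros_like(m); cv2.circle(k,tuple(int(x) for x in guess),r,1,-1); m=m*k
    cs,_=cv2.findContours(m,cv2.RETR_EXTERNAL,cv2.CHAIN_APPROX_NONE); b=max(cs,key=cv2.contourArea)
    e=cv2.fitEllipse(cv2.convexHull(b)); P=onz(s,e[0][0],e[0][1],z); 
    o,d=ray(s,*e[0]); Z=(np.array(s['world_to_cam'])@np.r_[P,1])[2]
    return e,P,max(e[1])*Z/float(s['fx'])
E
python3 - <<'E'
from h import *
s=np.load('pics/w1.npz'); s={k:s[k] for k in s}
for t in (150,170,190): print(washer(s,(259,174),.104,thr=t))
print('zmap washer',s['z_map'][174,245:275].round(3))
im=cv2.resize(s['color'][130:220,190:340,::-1],None,fx=5,fy=5,interpolation=cv2.INTER_CUBIC);cv2.imwrite('pics/w1z.png',im)
for yaw in range(-180,180,30):
  a=np.radians(yaw)/2; q=np.array([0,np.cos(a),np.sin(a),0])
  print(yaw,[None if (r:=ctrl.solve_ik(p,q)) is None else np.round(r,1).tolist() for p in [(.507,-.17,.3),(.507,-.17,.25),(.475,.2345,.3),(.475,.2345,.167)]])
E
```

```text
(((258.9264831542969, 175.71339416503906), (37.63240051269531, 38.82609558105469), 75.80598449707031), array([ 0.5089254, -0.1712729,  0.104    ]), np.float64(0.035407149790545475))
(((258.7923583984375, 175.87362670898438), (36.58015060424805, 37.59580612182617), 75.87258911132812), array([ 0.50877387, -0.1711504 ,  0.104     ]), np.float64(0.03429087609539726))Traceback (most recent call last):
  File "<stdin>", line 3, in <module>
  File "h.py", line 18, in washer
    cs,_=cv2.findContours(m,cv2.RETR_EXTERNAL,cv2.CHAIN_APPROX_NONE); b=max(cs,key=cv2.contourArea)
                                                                        ~~~^^^^^^^^^^^^^^^^^^^^^^^^
ValueError: max() iterable argument is empty
```

```bash

python3 - <<'E'
from h import *
s=np.load('pics/w1.npz'); s={k:s[k] for k in s}
print(washer(s,(259,174),.104,thr=135))
im=cv2.resize(s['color'][130:220,190:340,::-1],None,fx=5,fy=5,interpolation=cv2.INTER_CUBIC);cv2.imwrite('pics/w1z.png',im)
for yaw in range(-180,180,30):
  a=np.radians(yaw)/2; q=np.array([0,np.cos(a),np.sin(a),0])
  print(yaw,[None if (r:=ctrl.solve_ik(p,q)) is None else np.round(r,1).tolist() for p in [(.507,-.17,.3),(.507,-.17,.25),(.475,.2345,.3),(.475,.2345,.167)]])
E
```

```text
(((258.9003601074219, 174.4718780517578), (38.98137664794922, 41.96368408203125), 4.825179576873779), array([ 0.51009936, -0.17125031,  0.104     ]), np.float64(0.03821944479902205))
-180 [[-0.5, 0.4, 0.9, 1.9, -0.3, 1.1, -2.6], [-0.4, 0.5, 0.9, 1.9, -0.4, 1.0, -2.5], [0.5, 0.6, -1.3, 1.8, 0.6, 1.2, 2.1], [0.4, 0.9, -1.3, 1.9, 1.0, 1.1, 1.8]]
-150 [[0.8, 0.3, -0.6, 1.8, 0.2, 1.0, -2.5], [0.7, 0.4, -0.6, 1.9, 0.2, 0.9, -2.6], [-1.5, 0.6, 1.4, 1.9, -0.7, 1.2, -2.5], [-1.2, 0.6, 0.9, 2.0, -0.7, 0.8, -2.6]]
-120 [[0.8, 0.3, -0.7, 1.8, 0.2, 1.1, -2.0], [0.8, 0.4, -0.7, 1.9, 0.3, 1.0, -2.1], [-0.7, 0.3, 0.2, 1.9, -0.1, 1.0, -2.5], [-0.7, 0.4, 0.2, 2.0, -0.2, 0.7, -2.5]]
-90 [[0.9, 0.4, -0.8, 1.8, 0.3, 1.1, -1.6], [0.9, 0.4, -0.8, 1.9, 0.4, 1.0, -1.6], [0.3, 0.5, -1.1, 1.8, 0.4, 1.1, -2.5], [0.1, 0.6, -0.8, 2.0, 0.6, 0.9, -2.6]]
-60 [[1.0, 0.4, -0.9, 1.8, 0.4, 1.1, -1.1], [1.0, 0.5, -0.9, 1.9, 0.4, 1.0, -1.1], [0.4, 0.5, -1.1, 1.8, 0.5, 1.1, -2.0], [0.2, 0.6, -0.9, 1.9, 0.6, 0.9, -2.1]]
-30 [[1.1, 0.4, -1.0, 1.8, 0.4, 1.1, -0.6], [1.0, 0.5, -1.0, 1.9, 0.5, 1.0, -0.7], [0.4, 0.5, -1.2, 1.8, 
[... 300 characters left out ...]
 0.6, -1.3, 1.8, 0.6, 1.2, -0.5], [0.3, 0.7, -1.1, 1.9, 0.8, 1.0, -0.6]]
60 [[1.2, 0.6, -1.3, 1.8, 0.7, 1.2, 0.7], [1.2, 0.7, -1.3, 1.9, 0.7, 1.2, 0.7], [0.5, 0.6, -1.3, 1.8, 0.6, 1.2, -0.0], [0.4, 0.8, -1.2, 1.9, 0.9, 1.0, -0.2]]
90 [[1.3, 0.7, -1.4, 1.8, 0.8, 1.3, 1.2], [1.2, 0.8, -1.4, 1.9, 0.9, 1.3, 1.1], [0.5, 0.6, -1.3, 1.8, 0.6, 1.2, 0.5], [0.4, 0.9, -1.3, 1.9, 1.0, 1.1, 0.3]]
120 [[1.2, 0.6, -1.3, 1.8, 0.6, 1.2, 1.8], [1.2, 0.7, -1.3, 1.9, 0.8, 1.2, 1.7], [0.5, 0.6, -1.3, 1.8, 0.6, 1.2, 1.1], [0.4, 0.9, -1.3, 1.9, 1.0, 1.1, 0.8]]
150 [[1.2, 0.6, -1.3, 1.8, 0.6, 1.2, 2.3], [1.2, 0.7, -1.3, 1.9, 0.8, 1.2, 2.3], [0.5, 0.6, -1.3, 1.8, 0.6, 1.2, 1.6], [0.4, 0.9, -1.3, 1.9, 1.0, 1.1, 1.3]]
```

View pics/w1z.png

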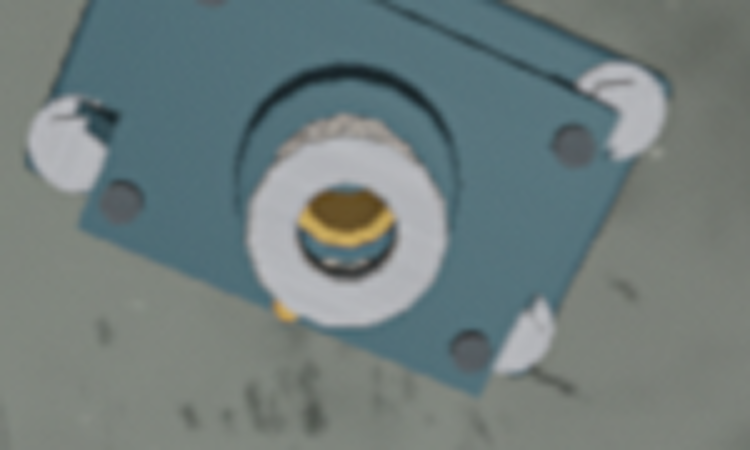

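The washer ellipse is (258.9,175.8), giving (0.5088, −0.1712), and its 36 mm size fits the given 37 mm. I'll use yaw −45°, which leaves joint 7 plenty of margin and keeps the fingers clear of the bolt. Now to the spindle.

```bash
cat >> h.py <<'E'
a=np.radians(-45)/2; Q=np.array([0,np.cos(a),np.sin(a),0])
E
python3 - <<'E'
from h import *
ctrl.move_to([.475,.2345,.31],Q)
print(ctrl.get_clock(),ctrl.get_position(),np.round(ctrl.get_qpos(),2),ctrl.get_force())
s=snap('wrist','w2')
print(proj(s,[.475,.2345,.134]))
cv2.imwrite('pics/w2b.png',cv2.resize(s['color'][:,:,::-1][100:250,170:350],None,fx=4,fy=4,interpolation=cv2.INTER_CUBIC))
E
```

```text
3.775 [0.47596834 0.23276762 0.30967656] [ 0.41  0.51 -1.19  1.83  0.51  1.16 -1.74] [ 0.6673662  -0.1957243   0.61839757]
[[256.63981939 188.10644391]]
```

View pics/w2b.png

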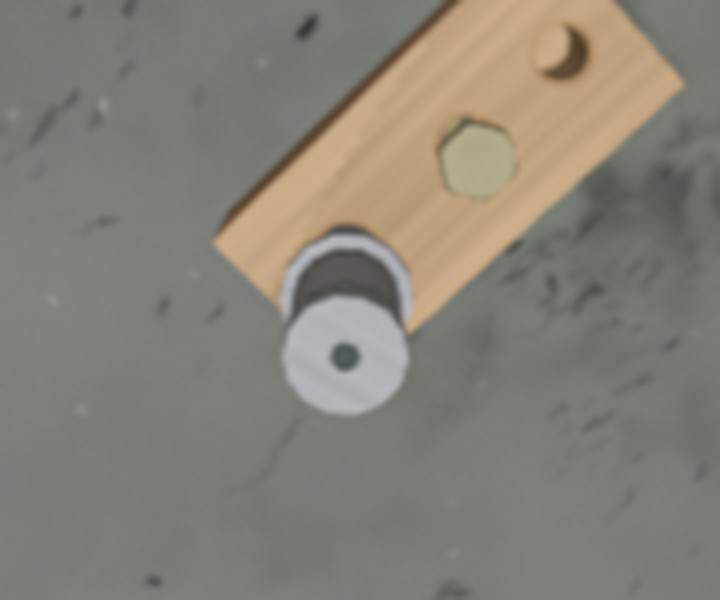

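The wrist zoom shows the spindle's head centre mark at (255.9,188.6) in the full picture, with the shoulder ring behind it and little or no lean. The bolt is up and to the right.

```bash
python3 - <<'E'
from h import *
s=np.load('pics/w2.npz'); s={k:s[k] for k in s}
P=onz(s,255.9,188.6,.134); print(P,'diam',125/4*(s['world_to_cam']@np.r_[P,1])[2]/s['fx'])
print('shoulder',onz(s,170+347.5/4-.4,100+297/4-.4,.09))
print('bolt',onz(s,170+478/4-.4,100+159/4-.4,.073),'hole',onz(s,170+561/4-.4,100+50/4-.4,.045))
ctrl.hold(.3)
print(ctrl.get_clock(),ctrl.get_position(),ctrl.get_orientation(),Q,ctrl.get_force(),ctrl.get_dq().round(3))
E
```

```text
[0.47426747 0.23463139 0.134     ] diam 0.025717708137652735
shoulder [0.47477092 0.23477983 0.09      ]
bolt [0.51874417 0.23352774 0.073     ] hole [0.55241175 0.23372667 0.045     ]
4.125 [0.4752837  0.23394672 0.30997404] [ 7.72253056e-05  9.23654060e-01 -3.83227309e-01  3.64575443e-05] [ 0.          0.92387953 -0.38268343  0.        ] [-0.70806161 -1.46608365 -0.43678144] [-0.003  0.    -0.002  0.    -0.     0.     0.001]
```

```bash
python3 - <<'E'
from h import *
G=np.array([.4744,.2347])
print(ctrl.line_to([*G,.20],rot=Q,speed=.12,force_limit=15)); ctrl.hold(.2)
p=ctrl.get_position(); print(p)
d=G-p[:2]
print(ctrl.line_to([*(G+d),.167],rot=Q,speed=.06,force_limit=12)); ctrl.hold(.3)
print(ctrl.get_position(),ctrl.get_force())
ctrl.set_gripper(.015); ctrl.hold(.3)
print(ctrl.get_clock(),ctrl.get_width(),ctrl.get_position(),ctrl.get_force(),ctrl.get_torque())
snap('side','s3');snap('wrist','w3')
E
```

```text
False
[0.47482081 0.23481859 0.20065917]
False
[0.47414677 0.2346253  0.16726997] [-0.20441528 -0.10036063  0.1993911 ]
7.275 0.02450717415368211 [0.47414269 0.23461593 0.16719691] [-0.07594809 -0.12928823  3.79535231] [-0.22440244 -0.01032791 -0.01413753]
```

View pics/w3.png

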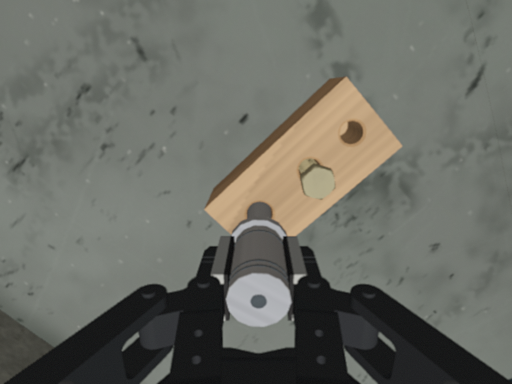

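The fingers are closed round the head (head top at (258,300), width 24.5 mm). Lifting straight up.

```bash
python3 - <<'E'
from h import *
p=ctrl.get_position()
print(ctrl.line_to([p[0],p[1],.315],rot=Q,speed=.1,force_limit=25)); ctrl.hold(.3)
print(ctrl.get_clock(),ctrl.get_width(),ctrl.get_position(),ctrl.get_force(),ctrl.get_torque())
s=snap('side','s4');snap('wrist','w4');snap('top','t4')
u=proj(s,[.474,.2346,.2]).astype(int)[0];print(u)
cv2.imwrite('pics/s4z.png',cv2.resize(s['color'][u[1]-70:u[1]+70,u[0]-80:u[0]+80,::-1],None,fx=4,fy=4,interpolation=cv2.INTER_CUBIC))
E
```

```text
False
9.3083 0.02452342231543514 [0.47404116 0.23461426 0.31481137] [ 0.39402956 -0.55642606 -3.29397239] [ 0.00116627  0.02151768 -0.02609098]
[295 183]
```

View pics/s4z.png

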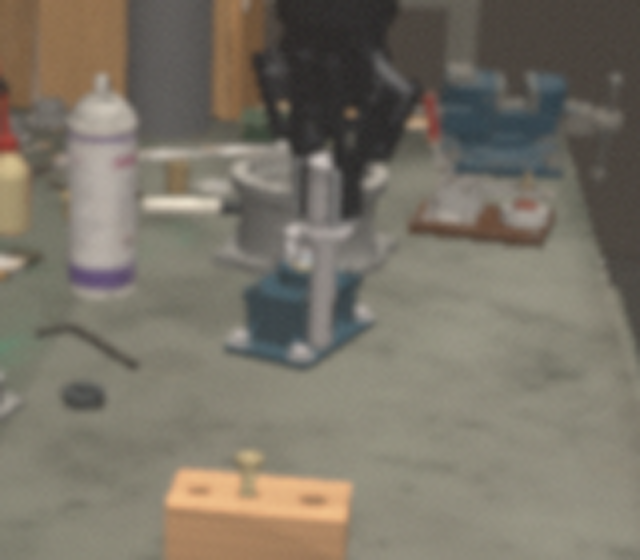

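View pics/w4.png

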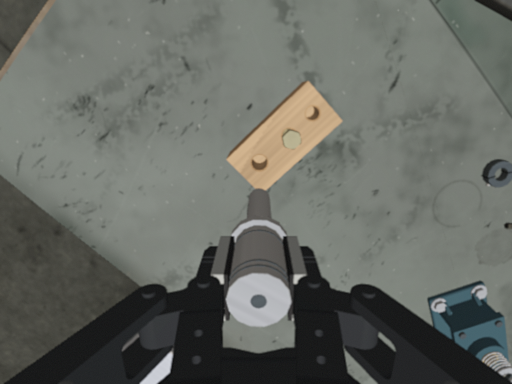

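The spindle is lifted and hanging straight (shoulder at (320,232) and tip at (320,345) in the zoom), and the force reading shows about 3.4 N of weight. I'll carry it to a hover over the washer and measure tip and washer in the same views.

```bash
python3 - <<'E'
from h import *
s=np.load('pics/w4.npz'); s={k:s[k] for k in s}
p=np.array([.474041,.234614,.314811])
print('headtop',onz(s,258.5,300.5,p[2]-.054+.021), 'proj tip',proj(s,p-[0,0,.159]))
W=np.array([.5088,-.1712])
ctrl.line_to([*W,.315],rot=Q,speed=.2); ctrl.hold(.2)
p=ctrl.get_position(); d=W-p[:2]
ctrl.line_to([*(W+d),.283],rot=Q,speed=.06,force_limit=8); ctrl.hold(.3)
print(ctrl.get_clock(),ctrl.get_width(),ctrl.get_position(),ctrl.get_orientation(),ctrl.get_force())
p=ctrl.get_position()
for n in ('wrist','side','top'):
    s=snap(n,n+'5'); print(n,'washer',proj(s,[*W,.104]),'tip',proj(s,p-[0,0,.159]))
    u=proj(s,[*W,.115])[0].astype(int); 
    r,k=(40,9) if n!='wrist' else (70,6)
    x0,y0=max(u[0]-r,0),max(u[1]-r*3//4,0); print(x0,y0,k)
    cv2.imwrite(f'pics/{n}5z.png',cv2.resize(s['color'][y0:y0+r*3//2,x0:x0+2*r,::-1],None,fx=k,fy=k,interpolation=cv2.INTER_CUBIC))
E
```

```text
headtop [0.47384688 0.23521601 0.281811  ] proj tip [[259.20875902 195.59975308]]
12.825 0.0239062754450727 [ 0.50889309 -0.1717714   0.28328642] [ 2.78728307e-05  9.23861032e-01 -3.82728001e-01  2.64314233e-04] [-0.43883751 -0.19149335 -2.59709235]
wrist washer [[258.43825896 187.1994773 ]] tip [[259.06280506 195.62487003]]
188 139 6
side washer [[290.8694038  170.53666678]] tip [[291.07369001 165.01797684]]
250 137 9
top washer [[340.50421208 217.58851931]] tip [[341.96862781 217.66819649]]
301 187 9
```

View pics/wrist5z.png

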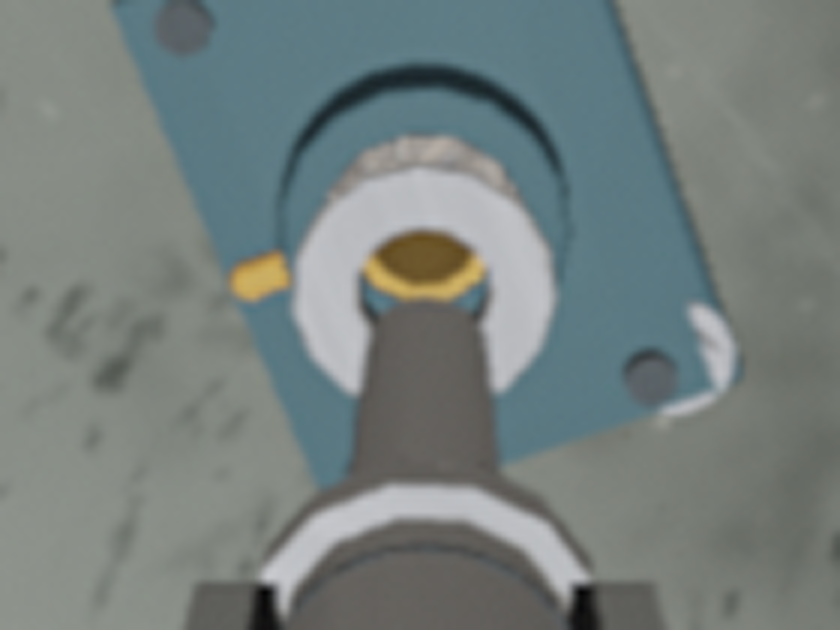

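View pics/side5z.png

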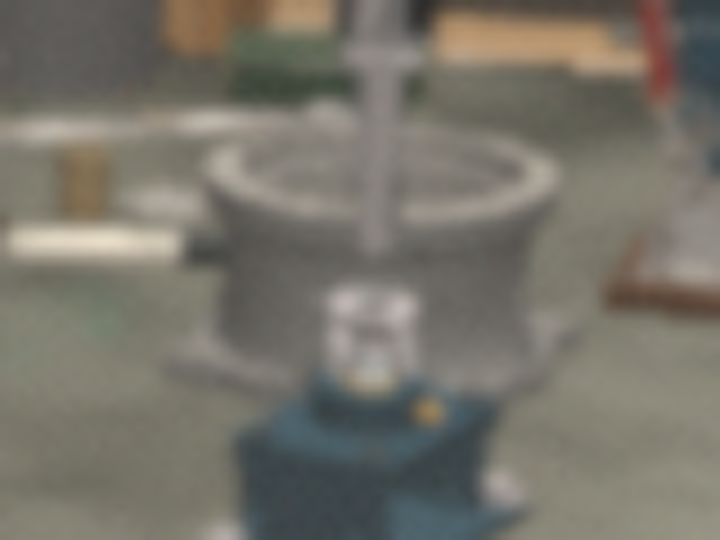

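The wrist zoom puts the washer centre at (258.4,187.6), as predicted. The tip's near edge is at (259.4,189.1), within about 0.4 mm of prediction. A quick lean check follows, and a finer side-view column check.

```bash
python3 - <<'E'
from h import *
s=np.load('pics/wrist5.npz'); s={k:s[k] for k in s}
p=np.array([.508893,-.171771,.283286])
for h in (.0,.01,.04,.07): print('pred',h,proj(s,p-[0,0,.159-h])[0].round(2))
g=cv2.cvtColor(s['color'],cv2.COLOR_RGB2HSV); G=s['color'].astype(int)
for v in range(190,220,3):
    row=G[v]; m=(row.max(1)<118)&(row.max(1)-row.min(1)<14); 
    x=np.flatnonzero(m[240:280])+240; print(v,x.min(),x.max(),x.mean().round(2),end=' | ')
print()
s=np.load('pics/side5.npz'); s={k:s[k] for k in s}
for h in (.01,.04,.07): print('pred side',h,proj(s,p-[0,0,.159-h])[0].round(2))
print('washer',proj(s,[.5088,-.1712,.102]))
g=s['color'].astype(int).sum(2)//3
for v in (146,150,154,158,162,170,171): print(v,g[v,280:304].tolist())
E
```

```text
pred 0.0 [259.06 195.62]
pred 0.01 [259.1  200.08]
pred 0.04 [259.22 215.9 ]
pred 0.07 [259.38 236.79]
190 248 268 258.43 | 193 250 267 258.5 | 196 250 268 259.0 | 199 249 268 258.5 | 202 249 268 258.5 | 205 248 269 258.5 | 208 248 269 258.5 | 211 247 270 258.5 | 214 247 270 258.5 | 217 246 271 258.5 | 
pred side 0.01 [291.18 162.3 ]
pred side 0.04 [291.51 154.08]
pred side 0.07 [291.85 145.73]
washer [[290.84783046 171.07309858]]
146 [66, 63, 64, 65, 66, 70, 69, 68, 70, 87, 108, 127, 132, 127, 107, 83, 78, 93, 106, 109, 109, 112, 110, 108]
150 [144, 141, 136, 134, 140, 147, 149, 149, 146, 136, 127, 129, 132, 129, 122, 120, 121, 119, 113, 109, 106, 102, 100, 98]
154 [123, 125, 129, 130, 131, 132, 132, 129, 129, 127, 126, 131, 134, 127, 126, 129, 128, 129, 126, 125, 123, 118, 115, 116]
158 [148, 140, 135, 135, 136, 131, 127, 127, 121, 120, 125, 132, 128, 115, 112, 120, 124, 124, 122, 122, 121, 121, 125, 125]
162 [93, 98, 99, 102, 102, 103, 106, 107, 108, 113, 127, 132, 128, 117, 112, 114, 117, 116, 115, 111, 110, 108, 105, 100]
170 [97, 99, 101, 103, 111, 120, 143, 170, 181, 173, 157, 147, 150, 163, 174, 161, 132, 109, 102, 99, 102, 103, 100, 100]
171 [96, 99, 101, 103, 106, 114, 137, 164, 173, 161, 151, 146, 155, 171, 182, 166, 135, 108, 101, 101, 102, 101, 101, 99]
```

Tip and washer line up within about 0.4 mm. Descending guarded.

```bash
python3 - <<'E'
from h import *
T=np.array([.5090,-.1714])
def st(m): print(m,round(ctrl.get_clock(),2),ctrl.get_position().round(5),ctrl.get_force().round(2),ctrl.get_torque().round(2),round(ctrl.get_width(),4))
c=T.copy()
for z in (.255,.228,.205,.192):
    r=ctrl.line_to([*c,z],rot=Q,speed=.04,force_limit=6); ctrl.hold(.15); st((z,r))
    if r: break
    
snap('wrist','w6')
E
```

```text
(0.255, False) 13.97 [ 0.50922 -0.17141  0.2553 ] [-0.32 -0.32 -2.5 ] [ 0.03  0.04 -0.02] 0.0244
(0.228, False) 14.95 [ 0.50921 -0.17139  0.22828] [ 0.18  0.03 -2.99] [ 0.03 -0.02 -0.02] 0.0238
(0.205, False) 15.82 [ 0.50921 -0.1714   0.20527] [ 0.18  0.81 -2.85] [ 0.03 -0.01 -0.05] 0.0243
(0.192, False) 16.45 [ 0.5092  -0.17135  0.19215] [ 0.01  0.54 -1.98] [-0.01 -0.02 -0.  ] 0.0247
```

View pics/w6.png

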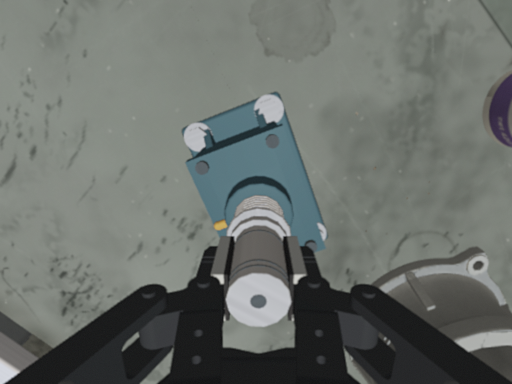

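The spindle slid through the washer and bore with no side load. The wrist view shows its shoulder just above the washer at (258,215). Now to find contact and press in steps.

```bash
python3 - <<'E'
from h import *
c=[.5089,-.1715]
for z in (.189,.187,.186,.185,.184,.183,.182,.181):
    ctrl.line_to([*c,z],rot=Q,speed=.015); ctrl.hold(.25)
    f=np.mean([ctrl.get_force()]+[(ctrl.hold(.02),ctrl.get_force())[1] for _ in range(4)],0)
    p=ctrl.get_position(); print(z,round(ctrl.get_clock(),2),p.round(5),f.round(2),round(ctrl.get_width(),4))
    if f[2]>11: break
snap('wrist','w7'); snap('side','s7')
E
```

```text
0.189 17.17 [ 0.50893 -0.17149  0.18904] [-0.12 -0.32 -2.99] 0.0242
0.187 17.77 [ 0.50918 -0.17152  0.18723] [ 0.54 -0.22  1.39] 0.0243
0.186 18.33 [ 0.50913 -0.1715   0.18613] [ 0.43 -0.05  2.94] 0.0244
0.185 18.9 [ 0.50913 -0.17154  0.18515] [ 1.3  -0.35  4.48] 0.0239
0.184 19.47 [ 0.50913 -0.17151  0.18422] [ 1.06 -0.25  5.56] 0.0242
0.183 20.03 [ 0.50917 -0.1715   0.18337] [ 0.73 -0.62  7.18] 0.0244
0.182 20.6 [ 0.50917 -0.17149  0.18249] [ 0.6  -0.73  8.5 ] 0.0243
0.181 21.17 [ 0.50918 -0.17149  0.18165] [-0.68 -0.5   9.32] 0.0244
```

View pics/w7.png

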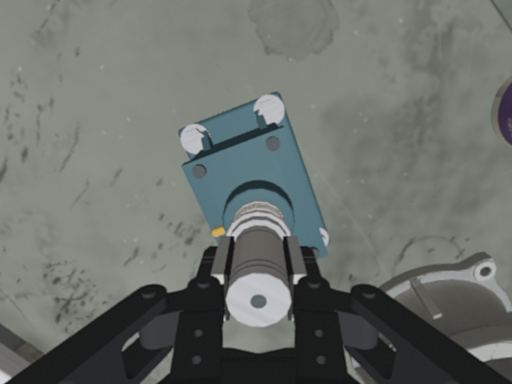

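Force rises at the spring's rate (about 1.5 N/mm) from contact at TCP z≈0.187. The last reading was 9.3 N plus 3 N of spindle weight. I'll go to about 12 N on the tool, which makes 15 N on the spring, and hold.

```bash
python3 - <<'E'
from h import *
c=[.5089,-.1715]
def rd():
    f=np.mean([(ctrl.hold(.03),ctrl.get_force())[1] for _ in range(8)],0)
    p=ctrl.get_position(); print(round(ctrl.get_clock(),2),p.round(5),f.round(2),round(ctrl.get_width(),4)); return f,p
z=.1794
ctrl.line_to([*c,z],rot=Q,speed=.015); ctrl.hold(.3)
f,p=rd()
if abs(f[2]-12)>.6:
    z-= (12-f[2])/1.5/.87; z=max(z,.1765); print('z',z)
    ctrl.line_to([*c,z],rot=Q,speed=.015); ctrl.hold(.3); f,p=rd()
for i in range(6): ctrl.hold(.4); rd()
print(ctrl.get_orientation(),ctrl.get_torque())
for n in ('wrist','side'):
    s=snap(n,n+'8'); x0,y0,w,h,k=(190,150,140,120,5) if n=='wrist' else (255,135,70,60,9)
    cv2.imwrite(f'pics/{n}8z.png',cv2.resize(s['color'][y0:y0+h,x0:x0+w,::-1],None,fx=k,fy=k,interpolation=cv2.INTER_CUBIC))
E
```

```text
22.09 [ 0.50919 -0.17147  0.18025] [-0.92 -0.09 11.51] 0.0244
22.76 [ 0.50918 -0.17149  0.18025] [-0.88  0.02 11.4 ] 0.0239
23.43 [ 0.5092  -0.17148  0.18025] [-0.92 -0.43 12.03] 0.0244
24.09 [ 0.50919 -0.17148  0.18025] [-0.98 -0.11 11.76] 0.0242
24.76 [ 0.50919 -0.17147  0.18024] [-1.   -0.41 11.78] 0.0244
25.43 [ 0.50919 -0.17147  0.18025] [-1.34 -0.63 11.64] 0.0241
26.09 [ 0.50921 -0.17146  0.18025] [-1.07 -0.3  11.86] 0.0246
[ 2.72738220e-04  9.23892668e-01 -3.82651463e-01  3.48871927e-04] [0.02609499 0.31345466 0.05527271]
```

View pics/wrist8z.png

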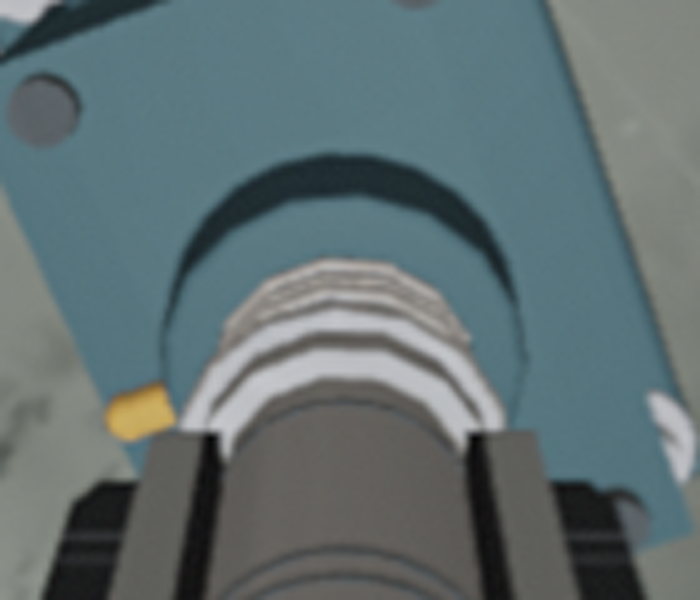

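View pics/side8z.png

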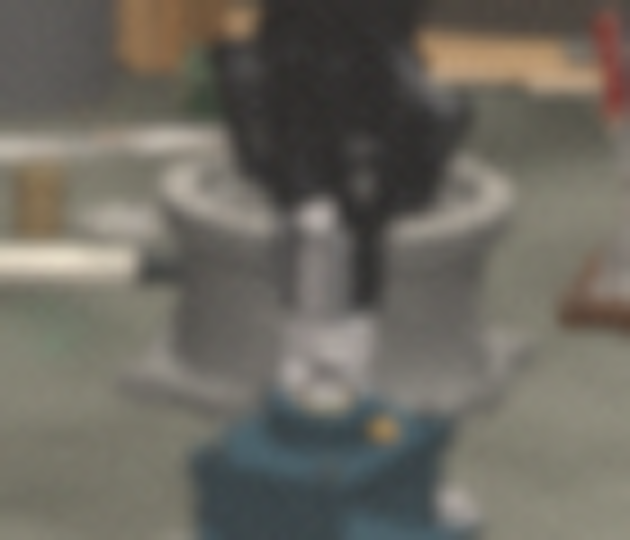

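The shoulder sits flush on the washer (wrist zoom at about (340,320)), the spring is compressed but not solid, and the push has been steady for over 4 s. Handing in.

```bash
python3 - <<'E'
from h import *
ctrl.hold(.3); print(ctrl.get_clock(),ctrl.get_position(),ctrl.get_force(),ctrl.get_width()); ctrl.job_done()
E
```

```text
26.4917 [ 0.50919982 -0.17145968  0.18025555] [-1.24198508 -0.42233645 11.9345954 ] 0.024277981265158843
the job is handed in; nothing more can be done
```

The job is handed in at 26.5 s: the spindle is through the washer and bore, its shoulder is on the washer, and it is still gripped and pressed. I lifted it out of the block by its head. It slid in with no noticeable side load, and contact came at a TCP height of about 0.187 m, where the given sizes put it.

- **Push:** the tool force stayed at 11.4–12.0 N for over 4 s before hand-in. With about 3 N of spindle weight, that puts about 14.8 N on the spring.
- **Spring:** it is compressed about 7 mm, short of the 14 mm where it goes solid, and the force rose at about the stated 1.5 N per mm.
- **Pictures:** the last wrist and side pictures show the shoulder flush on the washer and the head still gripped.
- **Disagreements:** the side view at first suggested the tip was 1–2 mm off. That view is coarse, about 3 mm per pixel, and the finer wrist view and the free entry did not bear it out. A side force of about 1 N remains while pressed. The gripper reads 24.3 mm on the 26 mm head, steady throughout.
- **Bystanders:** the arm did not go near the collar, hex key, spray can or cover disc. I did not check them again in a final picture.

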